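Pull the stuck injector from its sloping socket and lay it in the free cradle

TASK

One injector is stuck nozzle-down in the rubber pads of the sloping socket stand. Work it straight out along its slope, without bending it over while the nozzle is still in the socket, and lower it (do not drop it) level into the empty cradle: nozzle end in the narrow notch, thick body in the wide notch, inlet stub pointing up. Let go of it there and leave the injector in the other cradle where it is.

Things in the scene. Friction and masses are not known exactly. Their poses are not given: they have to be found in the camera images.
- injector_centre (a point): Point on the axis of the stuck injector (grey steel, 181 mm long, 0.33-0.66 kg), in its thick body. Own y axis: from nozzle to head; z: the side of the inlet stub. Along y from here: round body, 25 mm thick, -35 to +68 mm; black head, 20 mm, to +91; nozzle nut, 17 mm, -35 to -68; tip, 7 mm, to -90. Grip it across x, round the body at 0 to +35 mm. Starts in the stand, head up.
- injector_tip (a point): End of the nozzle tip of the stuck injector, 90 mm from injector_centre along its -y. The inlet stub, 12 mm thick, rises from the body at +30 to +42 mm from injector_centre along y, leans a little to the nozzle and ends 35 mm from the axis on the +z side, at about +29 mm.
- stand: Grey socket stand, fixed, base 150 x 90 mm. Origin on the bench, z up. The injector sits sloping 30 degrees above level and comes out along (cos 30, 0, sin 30 degrees) in the stand's axes: up and away from the robot. Sprung rubber pads clamp the nozzle nut from both sides, about 8 N each; pulling it out takes 12 to 22 N, less with small wiggles.
- socket (a point): Start place of injector_centre in the stand, 75 mm above the stand's origin; axes as the stand's. Along the slope from here: a sprung rest under the body ends at +2 mm and yields up to 6 mm; cheeks 16 to 22 mm beside the axis end at -2 mm; cover over the nozzle, 19 mm above the axis, ends at -36 mm. Past the pads after 35 mm of pull, clear of the stand after 100 mm.
- cradle_free: The empty cradle: grey, fixed, base 160 x 64 x 6 mm. Origin at the middle of its underside on the bench; z up, x along the injector that shall lie in it, head to +x. Narrow notch (21 mm wide, floor 38 mm up) at x = -51.5 mm for the nozzle nut, wide notch (30 mm, floor 34 mm up) at x = +50 mm for the body; bars 14 mm thick, flared tops 63 mm up. Seated, injector_centre is at (0, 0, 46.5) mm.
- injector: The stuck injector; origin 12.5 mm from injector_centre along its -z.
- injector_done_centre (a point): Same point on the bystander injector, 195 mm long, that already lies in the other, equal cradle; leave it there.

How it is judged:
On the way:
1. the stuck injector is out of the socket: its centre more than 100 mm from where it sat (distance between injector_centre and socket above 0.1 m), for 0.1 s.
At the end, for the whole second after the job is handed in: The injector lies at rest in both notches of the empty cradle, nozzle in the narrow notch: centre within 12 mm along, 6 mm across and 5 mm in height of the seated place, axis within 0.1 rad, inlet stub within 0.35 rad of straight up (x of injector_centre in the frame of cradle_free between -0.012 and 0.012 m and y of injector_centre in the frame of cradle_free between -0.006 and 0.006 m and z of injector_centre in the frame of cradle_free between 0.0415 and 0.0515 m and x of injector_tip in the frame of cradle_free below -0.07 m and angle between the y axis of injector_centre and the x axis of cradle_free, either way round below 0.1 rad and angle between injector_centre's own z axis and vertical below 0.35 rad and linear speed of injector below 0.02 m/s); the robot touches nothing.
It fails at once if the other injector is moved more than 15 mm (distance of injector_done_centre from where it was at the start of the episode above 0.015 m).
It fails at once if the injector is bent over by more than about 0.2 rad while its nozzle is still in the socket (distance between injector_centre and socket below 0.035 m and (angle between injector_centre's own z axis and vertical below 0.3236 rad or angle between injector_centre's own z axis and vertical above 0.7236 rad)).
It fails at once if the injector is dropped or slammed into the cradle (meets it faster than 0.5 m/s) (contact force between injector and cradle_free above 0.5 N and linear speed of injector above 0.5 m/s).
It also fails if it takes over 42 s, if anything falls off the work surface, if the arm or the gripper's body presses on something with over 40 N, if the wrist force passes 120 N, or if a joint passes its speed limit or range.

ROBOT

A 6-joint arm with a two-finger parallel gripper is mounted at the origin on a cart in front of the work surface, level with it; the furniture and walls round the work are solid. World frame = base frame: x ahead of the robot, y to its left, z up, the work surface at z = 0. Lengths are in m, angles in rad, forces in N, time in s.
With the tool pointing down it reaches from about 0.35 to 0.975 m from the base axis. Payload 4.9 kg.
Tool frame: the origin (TCP) lies midway between the tips of the shut fingers; the grasp point (between the pads) lies 19 mm behind it; z points along the fingers, x is the direction in which the jaws open and shut, and the axes are right-handed (so a half turn about z gives the same grasp; the last joint's range is limited). The gripper opens to 85 mm and grips with 20 to 120 N. Pads are 22 mm wide; open, the fingers measure 114 mm over their backs; the gripper's body (76 mm by 85 mm) begins 54 mm behind the grasp point. The pads swing forward as they close: fully open they stand 13 mm farther back than shut.
Start: joints at [-1.234, 0.053, 1.613, -0, 1.476, -0.119], TCP at [0.275, -0.561, 0.231] pointing down, gripper open.
Joint ranges: [-3.01, 3.01], [-1.01, 2.22], [0.06, 2.58], [-1.02, 4.17], [0.09, 2.62], [-3.14, 3.14]. Speed limits (rad/s): [2.57, 2.57, 3.14, 3.14, 3.14, 3.14].

INTERFACE

Orientations are given as a unit quaternion [w, x, y, z].
In Python, from workcell import env gives the robot as it stands. The module is installed in compiled form; this text tells all that it offers.
- The arm moves only by the tool servo_tool, never from a script. Its argument "motion" is one flat list of numbers, 6 for each row, row after row: the shift along the tool's x, y, z in mm, then the turn, a rotation vector about the tool's x, y, z in rad. A call has 1 to 5 rows; each row shifts and turns the pose as measured when the row begins, along the tool's axes as they then stand; what a row does not reach is not made up. A row lasts 1/10 s, in which the tool goes at most 50 mm and 8.59 degrees, less where a joint would pass 70% of its speed; a pose out of reach is approached as far as the arm can. A call is refused whole if a number of a shift passes 50 or a number of a turn 0.15, either way. A call with a gripper value outside its range is refused whole. "jaw" is the opening, from 0 (shut) to 1 (fully open), set as the call begins (left out, the last holds). The fingers move at their own pace and stop on an object; "squeeze" is the grip in N (left out, the last holds). Time passes only in rows, so rows that do not move let the fingers close. It gives the time, the measured TCP pose, the force and the opening at its end, in the units of the state.
- env.observe(): the state, without advancing time (a new reading comes with each control period).
- env.snapshot(name): name is "side" or "top"; returns a dict with "frame" (384x512x3 uint8, blue, green, red), "camera_matrix" (3x3 intrinsics, pixels), "rvec" (rotation vector, rad) and "tvec" (3), from world to camera coordinates, as OpenCV has them. Camera axes: x right, y down, z forward; pixel columns grow to the right and rows downward; lengths in m; the calibration is good to about 2 mm. A picture is of the moment at which its call begins. There is no depth.
- env.sign_off(): hands the job in, once; it reports no verdict.
The state is a dict: "time": time; "q": joint angles; "qd": joint speeds; "joint_torque": joint torques, N m; "tool_pos": TCP position; "tool_rot": TCP orientation; "contact_force": force on the tool from outside, world axes, zero at the start; "moment": the same for the moment, N m; "opening": opening from 0.0 (shut) to 1.0 (fully open).
Only numpy, scipy, OpenCV 4.12 (cv2) and the standard library are available. Lean on these libraries where they do the work, as an engineer would, in place of code of your own. Each camera call takes 0.05 s, during which the arm holds its last target.

## Working session

There is one attempt and no reset: what is moved stays moved. The work goes in short steps, Python scripts to look and compute and a tool call to move; the robot and the scene stay as the last step left them, time stands still between calls to the robot, and variables do not carry over. Pictures are saved under pics/ and viewed, and the job is handed in when it is done.

Besides the shell and the picture viewer there is one more tool, called after "Call:" as name(argument=value, ...) on one line, values as JSON. servo_tool: Moves the arm, as the interface text tells. Its arguments: {"type":"object","properties":{"motion":{"type":"array"},"jaw":{"type":"number"},"squeeze":{"type":"number"}},"required":["motion"]}

```bash
mkdir -p pics
python3 - <<'E'
from workcell import env
import cv2,numpy as np,pickle
o=env.observe();print(o)
d={}
for n in("side","top"):
    s=env.snapshot(n);d[n]=s;cv2.imwrite(f"pics/{n}0.png",s["frame"])
    R=cv2.Rodrigues(np.array(s["rvec"],float))[0];print(n,s["camera_matrix"],"C",-R.T@np.array(s["tvec"]).ravel(),"R",R)
pickle.dump(d,open("s0.pkl","wb"))
E
```

```text
{'time': 0.0, 'q': array([-1.23401250e+00,  5.33580957e-02,  1.61430348e+00, -1.58825552e-05,
        1.47601984e+00, -1.18994306e-01]), 'qd': array([ 1.04520887e-03,  6.64804714e-04, -3.53517304e-04,  3.01723717e-05,
        4.32208821e-04,  3.34733354e-04]), 'joint_torque': array([-2.28924684e-03, -3.93692458e+01, -3.70173669e+01, -2.39386800e-04,
        7.08375723e-03,  4.12269983e-06]), 'tool_pos': array([ 0.27488956, -0.5605976 ,  0.2300566 ]), 'tool_rot': array([-6.47690781e-04,  8.48575553e-01, -5.29073189e-01, -8.19320868e-04]), 'contact_force': array([-0.38288849,  0.20471415,  0.21468367]), 'moment': array([-0.00086872,  0.04677104,  0.04908461]), 'opening': 1.0021691748881245}
side [[359.48084602   0.         258.25835561]
 [  0.         359.48084602 197.00331673]
 [  0.           0.           1.        ]] C [ 0.46649775 -0.86331781  0.45228448] R [[ 0.99837406 -0.05681412 -0.00462586]
 [-0.02870609 -0.4310091  -0.90189086]
 [ 0.04924635  0.90055722 -0.43193921]]
top [[380.16801025   0.         254.90103405]
 [  0.         380.16801025 189.17504935]
 [  0.           0.           1.        ]] C [ 0.30928407 -0.08916735  0.92621997] R [[-0.02300734 -0.99927772 -0.03024394]
 [-0.98045285  0.02846619 -0.19468405]
 [ 0.19540437  0.02517359 -0.98039962]]
```

View pics/side0.png

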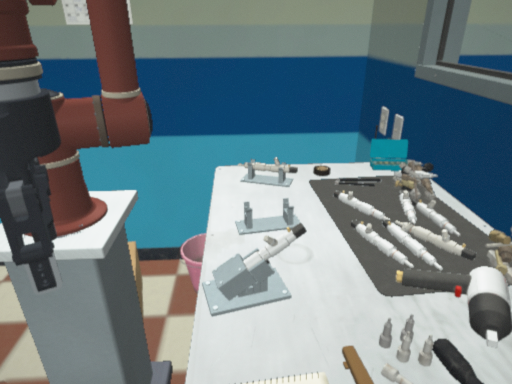

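View pics/top0.png

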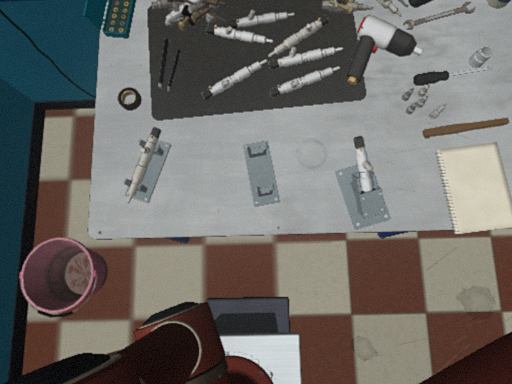

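The side view shows the stand at about (245,285), the empty cradle at (268,220) and the occupied cradle at (268,175). In the top view they are at (362,190), (261,173) and (147,168). I'll enlarge these regions next.

Run:
```python
import cv2,pickle
d=pickle.load(open("s0.pkl","rb"))
t=d["top"]["frame"];s=d["side"]["frame"]
cv2.imwrite("pics/t_stand.png",cv2.resize(t[125:235,320:410],None,fx=5.4,fy=5.4,interpolation=cv2.INTER_CUBIC))
cv2.imwrite("pics/t_crad.png",cv2.resize(t[130:215,225:300],None,fx=7,fy=7,interpolation=cv2.INTER_CUBIC))
cv2.imwrite("pics/s_both.png",cv2.resize(s[190:315,195:315],None,fx=4.8,fy=4.8,interpolation=cv2.INTER_CUBIC))
```

```text
(no output)
```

View pics/t_stand.png

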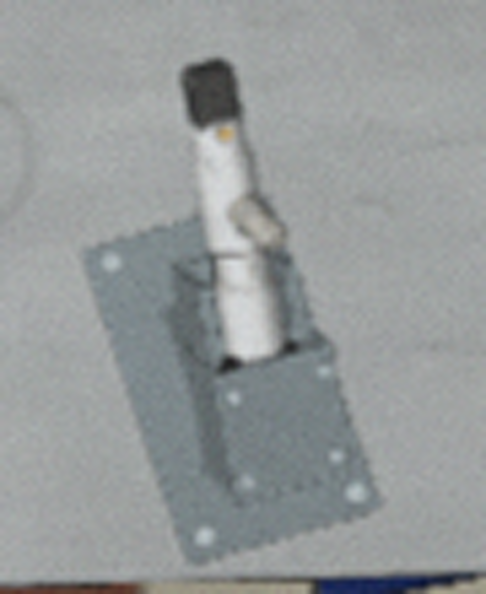

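View pics/t_crad.png

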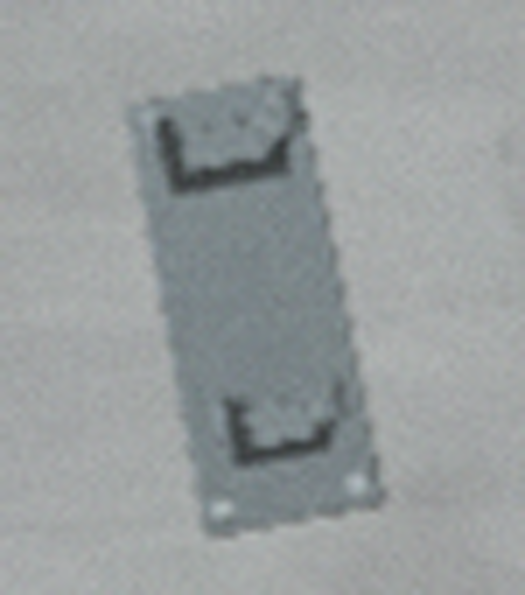

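View pics/s_both.png

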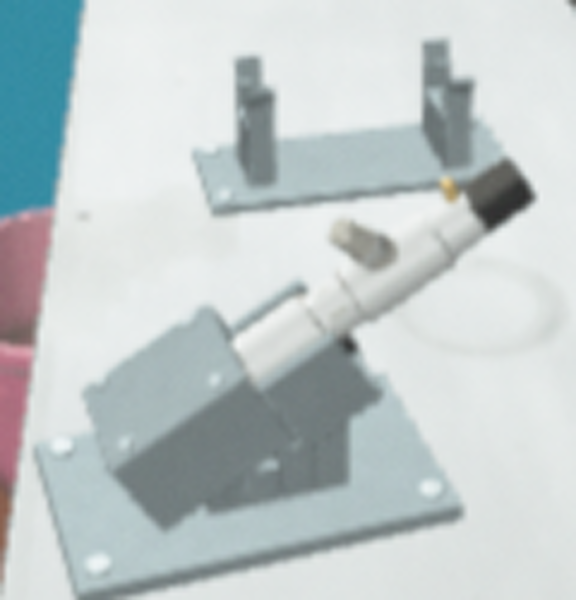

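```bash
cat > h.py <<'E'
import cv2,pickle,numpy as np
from scipy.optimize import least_squares
def cam(s):
    R=cv2.Rodrigues(np.array(s["rvec"],float))[0];t=np.array(s["tvec"],float).ravel();return np.array(s["camera_matrix"]),R,t
def plane(s,px,z):
    K,R,t=cam(s);C=-R.T@t
    d=(R.T@np.linalg.inv(K)@np.c_[np.atleast_2d(px),np.ones(len(np.atleast_2d(px)))].T).T
    return C+d*((z-C[2])/d[:,2])[:,None]
def proj(s,P): 
    return cv2.projectPoints(np.atleast_2d(np.array(P,float)),np.array(s["rvec"],float),np.array(s["tvec"],float),np.array(s["camera_matrix"]),None)[0][:,0]
def tri(s1,p1,s2,p2):
    P=[cam(s)[0]@np.c_[cam(s)[1],cam(s)[2]] for s in(s1,s2)]
    X=cv2.triangulatePoints(P[0],P[1],np.array(p1,float).reshape(2,1),np.array(p2,float).reshape(2,1)).ravel();X=X[:3]/X[3]
    return X,proj(s1,X)[0]-p1,proj(s2,X)[0]-p2
E
python3 - <<'E'
from h import *
np.set_printoptions(precision=4,suppress=True)
d=pickle.load(open("s0.pkl","rb"));T,S=d["top"],d["side"]
o=lambda p,f,x,y:(np.array(p,float)+.5)/f-.5+[x,y]
ts=o([(85,248),(195,562),(382,500)],5.4,320,125)
ss=o([(35,450),(80,598),(462,515)],4.8,195,190)
tc=o([(130,103),(298,75),(383,500),(208,535)],7,225,130)
sc=o([(193,152),(214,213),(487,120),(520,178)],4.8,195,190)
for z in(.006,.01):
    a=plane(T,ts,z);b=plane(S,ss,z)
    print(z,"stand top",a[:,:2],np.linalg.norm(a[0]-a[1]),np.linalg.norm(a[1]-a[2]),"ctr",(a[0]+a[2])[:2]/2,"yaw",np.degrees(np.arctan2(*(a[0]-a[1])[1::-1])))
    print("side",b[:,:2],np.linalg.norm(b[0]-b[1]),np.linalg.norm(b[1]-b[2]),"ctr",(b[0]+b[2])[:2]/2,"yaw",np.degrees(np.arctan2(*(b[2]-b[1])[1::-1])))
a=plane(T,tc,.006);print("cradle",a[:,:2],np.linalg.norm(np.roll(a,-1,0)-a,axis=1),a.mean(0),[np.degrees(np.arctan2(*(a[i]-a[j])[1::-1])) for i,j in((0,3),(1,2))])
b=plane(S,sc,.006);print("cradle side",b[:,:2])
E
```

```text
0.006 stand top [[ 0.534  -0.2659]
 [ 0.3891 -0.3052]
 [ 0.4145 -0.39  ]] 0.15019156259238917 0.08849341150014306 ctr [ 0.4743 -0.3279] yaw 15.199501908351628
side [[ 0.3878 -0.3081]
 [ 0.4107 -0.3911]
 [ 0.5526 -0.3565]] 0.08606392543311127 0.14603282352533006 ctr [ 0.4702 -0.3323] yaw 13.711909264862992
0.01 stand top [[ 0.533  -0.2651]
 [ 0.3887 -0.3043]
 [ 0.414  -0.3887]] 0.14953871189706047 0.08810874951092952 ctr [ 0.4735 -0.3269] yaw 15.199501908351607
side [[ 0.3885 -0.3131]
 [ 0.4112 -0.3953]
 [ 0.5518 -0.361 ]] 0.08529254368177912 0.1447239469594974 ctr [ 0.4702 -0.3371] yaw 13.711909264862971
cradle [[ 0.6093 -0.0384]
 [ 0.6179 -0.0994]
 [ 0.4614 -0.1246]
 [ 0.4508 -0.0631]] [0.0616 0.1585 0.0624 0.1605] [ 0.5349 -0.0814  0.006 ] [np.float64(8.824626473519277), np.float64(9.131158585869166)]
cradle side [[ 0.4504 -0.0703]
 [ 0.4608 -0.1322]
 [ 0.6096 -0.0454]
 [ 0.617  -0.1081]]
```

```bash
cat > fit.py <<'E'
from h import *
np.set_printoptions(precision=4,suppress=True)
def edge(img,p,q,w=4,n=60,trim=.12):
    """sub-pixel line near p-q: max gradient across, on a colour difference; returns line (pt,dir)"""
    p=np.array(p,float);q=np.array(q,float);u=(q-p)/np.linalg.norm(q-p);nn=np.array([-u[1],u[0]])
    g=cv2.GaussianBlur(img,(0,0),.8).astype(np.float32)
    ts=np.linspace(trim,1-trim,n);off=np.arange(-w,w+.01,.25);pts=[]
    grid=(p+(q-p)*ts[:,None])[:,None]+nn*off[:,None]
    v=cv2.remap(g,grid[...,0].astype(np.float32),grid[...,1].astype(np.float32),cv2.INTER_LINEAR)
    D=v[:,8:]-v[:,:-8]            # 2-px difference
    m=np.linalg.norm(D,axis=2)
    oc=(off[8:]+off[:-8])/2
    best=oc[m.argmax(1)]
    for i in range(n):
        ww=m[i]*(abs(oc-best[i])<1.3)
        b=(ww**2*oc).sum()/(ww**2).sum();pts.append(p+(q-p)*ts[i]+nn*b)
    vx,vy,x,y=cv2.fitLine(np.array(pts,np.float32),cv2.DIST_HUBER,0,.01,.01).ravel()
    r=np.array(pts)-[x,y];res=r@np.array([-vy,vx])
    return np.array([x,y]),np.array([vx,vy]),np.median(abs(res))
def inter(a,b):
    t=np.linalg.solve(np.c_[a[1],-b[1]],b[0]-a[0]);return a[0]+a[1]*t[0]
E
cat > m1.py <<'E'
from fit import *
d=pickle.load(open("s0.pkl","rb"));T,S=d["top"],d["side"]
o=lambda p,f,x,y:(np.array(p,float)+.5)/f-.5+[x,y]
ts=o([(85,248),(195,562),(382,500)],5.4,320,125)
tc=o([(130,103),(298,75),(383,500),(208,535)],7,225,130)
ss=o([(35,450),(80,598),(462,515)],4.8,195,190)
def quad(img,c):
    L=[edge(img,c[i],c[(i+1)%4]) for i in range(4)];print("res",[round(float(l[2]),2) for l in L])
    return np.array([inter(L[i-1],L[i]) for i in range(4)])
qc=quad(T["frame"],tc);a=plane(T,qc,.006)
print("cradle px",qc-tc,"len",np.linalg.norm(np.roll(a,-1,0)-a,axis=1),a.mean(0),[np.degrees(np.arctan2(*(a[i]-a[j])[1::-1])) for i,j in((0,3),(1,2))])
# stand: left edge, bottom edge from top view
l=edge(T["frame"],ts[0],ts[1]);b=edge(T["frame"],ts[1],ts[2]);
c=inter(l,b);print(c-ts[1],l[2],b[2])
pl=plane(T,[l[0]-20*l[1],l[0]+20*l[1],b[0]-10*b[1],b[0]+10*b[1],c],.008)
print("yaw",[np.degrees(np.arctan2(*(pl[1]-pl[0])[1::-1])),np.degrees(np.arctan2(*(pl[3]-pl[2])[1::-1]))],pl[4])
E
python3 m1.py
```

```text
res [0.25, 0.21, 0.12, 0.1]
cradle px [[-0.468   1.2446]
 [-0.1103 -1.3771]
 [ 0.8486  0.8377]
 [-0.3401  0.5979]] len [0.064  0.1646 0.0652 0.1588] [ 0.5341 -0.0813  0.006 ] [np.float64(9.057416679691393), np.float64(9.5577658021733)]
[-1.5483  0.9669] 0.07973333707898675 0.10293507879864837
yaw [np.float64(-165.02994342006815), np.float64(-75.50601378967723)] [ 0.3867 -0.3009  0.008 ]
```

```bash
cat > m2.py <<'E'
from fit import *
d=pickle.load(open("s0.pkl","rb"));T,S=d["top"],d["side"]
o=lambda p,f,x,y:(np.array(p,float)+.5)/f-.5+[x,y]
for n,t,s in(("end",(207,64),(522,179)),("start",(217,123),(483,212))):
    print(n,tri(T,o(t,5.4,320,125),S,o(s,4.8,195,190)))
def axis(im,e1,e2):
    A=edge(im,*e1,w=2.5,trim=.05);B=edge(im,*e2,w=2.5,trim=.05);print(A,B)
    return [(inter(A,(p,n))+inter(B,(p,n)))/2 for p in ( (np.array(e1[0])+e2[0])/2,(np.array(e1[1])+e2[1])/2) for n in [np.array([-(A[1]+B[1])[1],(A[1]+B[1])[0]]) if A[1]@B[1]>0 else np.array([-(A[1]-B[1])[1],(A[1]-B[1])[0]])]]
ax_t=axis(T["frame"],(o((218,260),5.4,320,125),o((226,350),5.4,320,125)),(o((268,265),5.4,320,125),o((277,345),5.4,320,125)))
ax_s=axis(S["frame"],(o((240,338),4.8,195,190),o((300,297),4.8,195,190)),(o((350,318),4.8,195,190),o((468,240),4.8,195,190)))
def pl(s,l):
    K,R,t=cam(s);C=-R.T@t
    r=[R.T@np.linalg.inv(K)@np.r_[p,1] for p in l];n=np.cross(*r);n/=np.linalg.norm(n);return n,n@C
n1,d1=pl(T,ax_t);n2,d2=pl(S,ax_s)
u=np.cross(n1,n2);u/=np.linalg.norm(u);u*=np.sign(u[0])
print("dir",u,"elev",np.degrees(np.arcsin(u[2])),"yaw",np.degrees(np.arctan2(u[1],u[0])))
P=np.linalg.solve(np.array([n1,n2,[0,0,1]]),[d1,d2,.075]);print("at z=.075",P)
# guess points projected
for c,yaw in(((.474,-.328),15.0),((.471,-.3254),14.7)):
    y=np.radians(yaw);x=np.array([np.cos(y)*.866,np.sin(y)*.866,.5]);C=np.array([*c,.075])
    print(c,"T",(proj(T,[C,C+x*.068,C+x*.091])-[319.5,124.5])*5.4,"S",(proj(S,[C,C+x*.068,C+x*.091])-[194.5,189.5])*4.8)
E
python3 m2.py
```

```text
end (array([ 0.5811, -0.2987,  0.1186]), array([0.0176, 0.5538]), array([ 0.7125, -0.2382]))
start (array([ 0.5626, -0.3041,  0.1068]), array([-0.0329, -0.7825]), array([-1.0208,  0.3158]))
(array([360.7594, 181.0691], dtype=float32), array([0.1129, 0.9936], dtype=float32), np.float64(0.25788795640150664)) (array([369.5317, 180.9499], dtype=float32), array([0.1805, 0.9836], dtype=float32), np.float64(0.08630523576545973))
(array([250.4583, 255.3345], dtype=float32), array([ 0.823, -0.568], dtype=float32), np.float64(0.02033000975642956)) (array([279.0113, 247.8214], dtype=float32), array([ 0.8511, -0.5249], dtype=float32), np.float64(0.33564732023563315))
dir [0.8523 0.1926 0.4863] elev 29.096103159825468 yaw 12.732059362278893
at z=.075 [ 0.4994 -0.3178  0.075 ]
(0.474, -0.328) T [[272.7664 343.1014]
 [245.955  191.3243]
 [236.5678 138.1839]] S [[249.4205 328.2995]
 [398.2458 223.8556]
 [448.3924 188.6634]]
(0.471, -0.3254) T [[267.1068 350.2941]
 [240.8507 198.401 ]
 [231.6577 145.2195]] S [[241.2384 324.553 ]
 [389.873  220.8832]
 [439.9832 185.9322]]
```

The socket centre comes out near (0.505, -0.319, 0.074), yaw about 15°. The empty cradle is at (0.535, -0.081), yaw about 9.2°. Next I need a move planner that prints rows in tool axes.

```bash
cat > plan.py <<'E'
from h import *
from scipy.spatial.transform import Rotation as Rn
np.set_printoptions(precision=4,suppress=True)
def pose(o): return np.array(o["tool_pos"]),Rn.from_quat(np.roll(o["tool_rot"],-1))
def frame(yaw,pitch):
    """tool x horizontal to the right of yaw; tool -y along the injector axis with elevation pitch (deg)"""
    a,e=np.radians([yaw,pitch]);u=np.array([np.cos(a)*np.cos(e),np.sin(a)*np.cos(e),np.sin(e)]);x=np.array([np.sin(a),-np.cos(a),0])
    return Rn.from_matrix(np.c_[x,-u,np.cross(x,-u)])
def rows(o,p,R,mm=40,rad=.13,n=None):
    p0,R0=pose(o);rv=(R0.inv()*R).as_rotvec();D=np.linalg.norm(p-p0)*1000
    n=n or max(1,int(np.ceil(max(D/mm,np.linalg.norm(rv)/rad))))
    out=[]
    for i in range(n):
        Ri=R0*Rn.from_rotvec(rv*i/n)
        out.append(list(np.round(Ri.inv().apply((p-p0)/n*1000),1))+list(np.round(rv/n,3)))
    print("dist",round(D,1),"ang",np.linalg.norm(rv),"rows",n)
    for r in out:print(", ".join(f"{v:g}" for v in r))
E
python3 - <<'E'
from plan import *
from workcell import env
R=frame(15,30);print(R.as_matrix())
rows(env.observe(),np.array([.479,-.326,.156]),R,mm=38)
E
```

```text
[[ 0.2588 -0.8365  0.483 ]
 [-0.9659 -0.2241  0.1294]
 [ 0.     -0.5    -0.866 ]]
dist 319.7 ang 0.5575787809358731 rows 9
-13.4, -31.8, 8.3, 0.058, 0.006, 0.021
-14.1, -31, 10, 0.058, 0.006, 0.021
-14.8, -30.1, 11.7, 0.058, 0.006, 0.021
-15.5, -29, 13.3, 0.058, 0.006, 0.021
-16.2, -27.9, 14.9, 0.058, 0.006, 0.021
-16.9, -26.6, 16.4, 0.058, 0.006, 0.021
-17.5, -25.3, 17.8, 0.058, 0.006, 0.021
-18.1, -23.8, 19.1, 0.058, 0.006, 0.021
-18.7, -22.3, 20.3, 0.058, 0.006, 0.021
```

Call:
servo_tool(motion=[-14, -32, 6, 0.06, 0.006, 0.02, -14, -31, 8, 0.06, 0.006, 0.02, -15, -30, 10, 0.06, 0.006, 0.02, -16, -29, 12, 0.06, 0.006, 0.02, -16, -28, 13, 0.06, 0.006, 0.02], jaw=1)

```text
time: 0.6
tool_pos: [0.3896, -0.4274, 0.197]
tool_rot: [-0.124, 0.808, -0.568, 0.094]
contact_force: [0.6, -0.8, 0.0]
opening: 1.0
```

Run:
```python
from plan import *
from workcell import env
o=env.observe();print(o["tool_pos"],o["contact_force"])
rows(o,np.array([.479,-.326,.156]),frame(15,30),mm=38)
```

```text
[ 0.3896 -0.4274  0.197 ] [ 0.554  -0.8199  0.045 ]
dist 141.3 ang 0.22752187357001943 rows 4
-16.4, -25.1, 18.6, 0.053, 0.006, 0.02
-17, -23.7, 19.8, 0.053, 0.006, 0.02
-17.6, -22.3, 21, 0.053, 0.006, 0.02
-18.2, -20.8, 22, 0.053, 0.006, 0.02
```

Call:
servo_tool(motion=[-16, -25, 18, 0.055, 0.006, 0.02, -17, -24, 20, 0.055, 0.006, 0.02, -18, -22, 20, 0.055, 0.006, 0.02, -18, -21, 22, 0.055, 0.006, 0.02, 0, 0, 0, 0, 0, 0])

```text
time: 1.1
tool_pos: [0.481, -0.3176, 0.1522]
tool_rot: [-0.213, 0.763, -0.589, 0.159]
contact_force: [-0.2, 0.4, -0.1]
opening: 0.998
```

```bash
cat > look.py <<'E'
import sys
from plan import *
from workcell import env
def look(tag,side=None,top=None):
    r={}
    for n,c in(("side",side),("top",top)):
        if c is None: continue
        s=env.snapshot(n);r[n]=s
        x0,y0,x1,y1=c;f=min(760/(x1-x0),580/(y1-y0))
        cv2.imwrite(f"pics/{tag}_{n}.png",cv2.resize(s["frame"][y0:y1,x0:x1],None,fx=f,fy=f,interpolation=cv2.INTER_CUBIC));print(n,"scale",round(f,3),"off",x0,y0)
    pickle.dump(r,open(f"{tag}.pkl","wb"))
    o=env.observe();print(o["time"],o["tool_pos"],o["contact_force"],o["opening"]);return o,r
E
python3 - <<'E'
from look import *
o,r=look("a",(180,150,330,310),(310,110,430,240))
rows(o,np.array([.479,-.326,.156]),frame(15,30),mm=38)
p,R=pose(o);print(R.as_matrix())
E
```

```text
side scale 3.625 off 180 150
top scale 4.462 off 310 110
1.2 [ 0.4812 -0.3211  0.155 ] [ 0.3453 -0.2627 -0.376 ] 0.9971721981949218
dist 5.5 ang 0.016401158024474435 rows 1
4.2, 2.4, -2.6, -0.016, 0.001, -0.005
[[ 0.2548 -0.8302  0.4958]
 [-0.967  -0.2171  0.1334]
 [-0.0031 -0.5134 -0.8581]]
```

View pics/a_side.png

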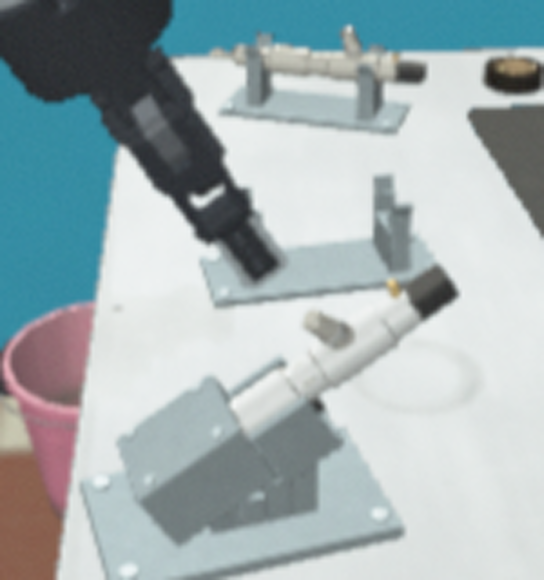

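View pics/a_top.png

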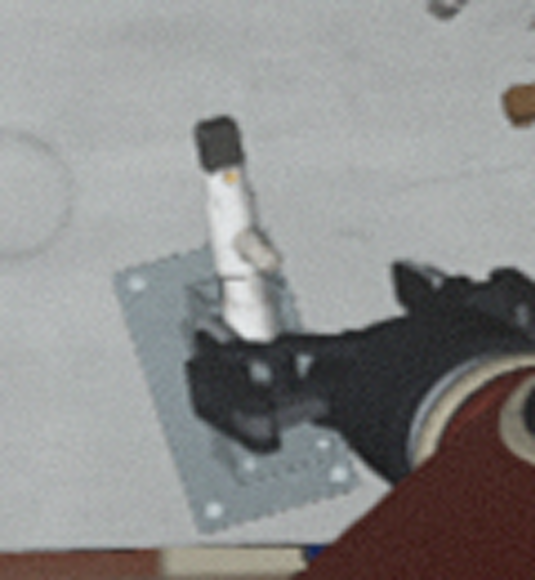

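Run:
```python
from plan import *
r=pickle.load(open("a.pkl","rb"))
p=np.array([ 0.4812,-0.3211,0.155]);R=frame(15,30)
P=[p+R.apply([x,0,z]) for x,z in((0,0),(.0425,-.013),(-.0425,-.013),(.057,-.013),(-.057,-.013))]
for n,f,o in(("side",3.625,(180,150)),("top",4.462,(310,110))):
    print(n,(proj(r[n],P)-o)*f)
    C=np.array([.505,-.319,.074]);u=-R.as_matrix()[:,1]
    print((proj(r[n],[C,C+.017*u,C+.068*u,C+.091*u])-o)*f)
```

```text
side [[252.5516 242.1357]
 [266.3001 265.9678]
 [214.6393 185.2247]
 [276.4504 281.8323]
 [206.9661 173.2318]]
[[302.1049 380.0452]
 [329.7893 360.5946]
 [412.6101 302.4064]
 [449.8468 276.2446]]
top [[297.6165 299.1486]
 [398.2523 280.7196]
 [220.5911 333.1462]
 [428.4568 271.8065]
 [190.1814 342.1199]]
[[244.565  289.726 ]
 [239.0311 258.8613]
 [222.001  163.8777]
 [214.1031 119.8285]]
```

The near finger is at side-crop (262,265), which matches its projection. The projected injector axis passes through (330,361), on the body. So I'll descend along the tool axis.

Run:
```python
from plan import *
from workcell import env
rows(env.observe(),np.array([.527,-.313,.069]),frame(15,30),n=5)
```

```text
dist 97.7 ang 0.016401158024474435 rows 5
0.8, 0.9, 19.5, -0.003, 0, -0.001
0.8, 0.8, 19.5, -0.003, 0, -0.001
0.8, 0.8, 19.5, -0.003, 0, -0.001
0.8, 0.7, 19.5, -0.003, 0, -0.001
0.8, 0.6, 19.5, -0.003, 0, -0.001
```

Call:
servo_tool(motion=[2, 1, 18, -0.005, 0, -0.001, 1, 1, 18, -0.005, 0, -0.001, 1, 1, 18, -0.004, 0, -0.001, 0.5, 0, 18, 0, 0, 0, 0, 0, 14, 0, 0, 0])

```text
time: 1.7
tool_pos: [0.5246, -0.3254, 0.0853]
tool_rot: [-0.202, 0.765, -0.589, 0.165]
contact_force: [-0.6, -0.0, 0.4]
opening: 0.998
```

Run:
```python
from look import *
o,r=look("b",(180,150,330,310),(310,110,430,240))
rows(o,np.array([.527,-.313,.069]),frame(15,30),n=1)
```

```text
side scale 3.625 off 180 150
top scale 4.462 off 310 110
1.8 [ 0.5239 -0.324   0.0839] [-0.4348  0.6401 -0.8268] 0.9959263716306221
dist 18.8 ang 0.013204005444468547 rows 1
-10, 2.5, 15.7, -0.002, -0.013, 0
```

View pics/b_side.png

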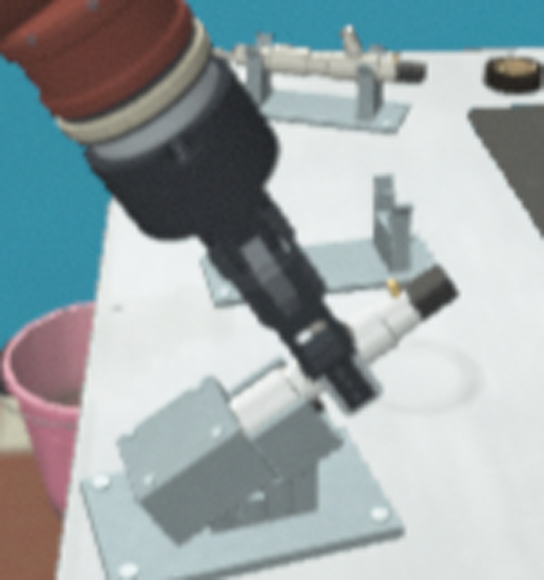

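View pics/b_top.png

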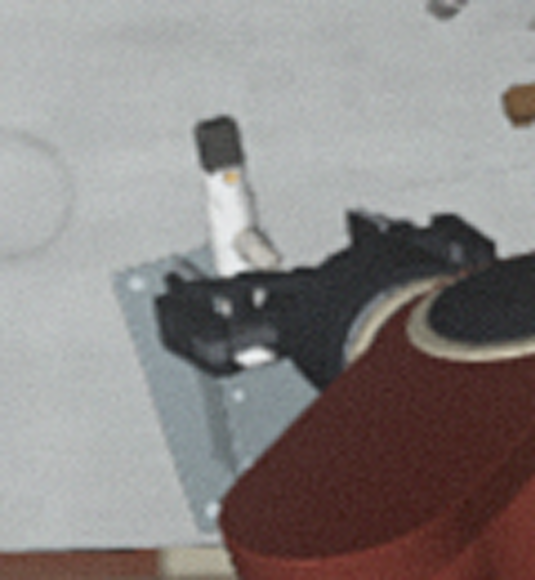

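Call:
servo_tool(motion=[-5, 1, 8, -0.001, -0.006, 0, -5, 1, 8, -0.001, -0.006, 0, 0, 0, 0, 0, 0, 0, 0, 0, 0, 0, 0, 0])

```text
time: 2.2
tool_pos: [0.528, -0.3139, 0.0701]
tool_rot: [-0.205, 0.766, -0.588, 0.159]
contact_force: [-1.0, 0.1, 1.0]
opening: 1.005
```

Run:
```python
from plan import *
from workcell import env
o=env.observe();print(o["tool_pos"],o["contact_force"])
rows(o,np.array([.527,-.313,.069]),frame(15,30),n=1)
```

```text
[ 0.528  -0.3139  0.0701] [-0.9964  0.0908  0.9772]
dist 1.7 ang 0.0034219908767271993 rows 1
-1.1, 1.2, 0.6, -0.001, -0.003, 0.001
```

Call:
servo_tool(motion=[-1, 1, 0, 0, -0.003, 0, 0, 0, 0, 0, 0, 0, 0, 0, 0, 0, 0, 0, 0, 0, 0, 0, 0, 0, 0, 0, 0, 0, 0, 0], jaw=0.36, squeeze=30)

```text
time: 2.7
tool_pos: [0.5271, -0.3139, 0.0712]
tool_rot: [-0.205, 0.766, -0.587, 0.159]
contact_force: [-0.2, -0.1, 0.7]
opening: 0.364
```

Run:
```python
from look import *
o,r=look("c",(180,150,330,310),(310,110,430,240))
rows(o,np.array([.527,-.313,.069]),frame(15,30),n=1)
```

```text
side scale 3.625 off 180 150
top scale 4.462 off 310 110
2.8 [ 0.5271 -0.3138  0.0711] [ 0.1547 -0.2619 -0.4718] 0.3537183810024068
dist 2.2 ang 0.003425470568101784 rows 1
-0.8, 0.9, 1.9, -0.002, -0.002, 0.002
```

View pics/c_side.png

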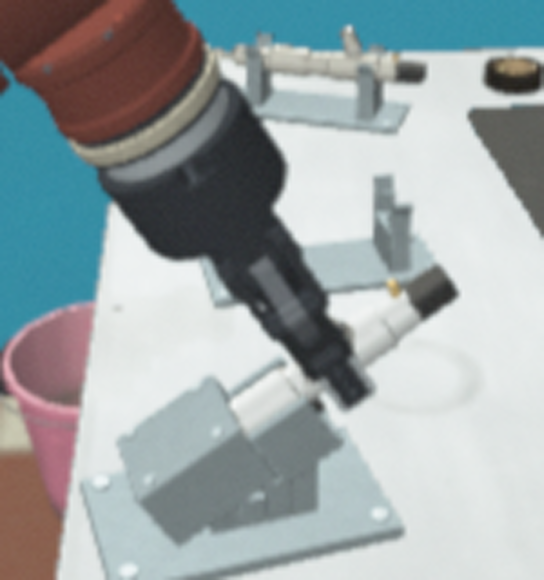

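View pics/c_top.png

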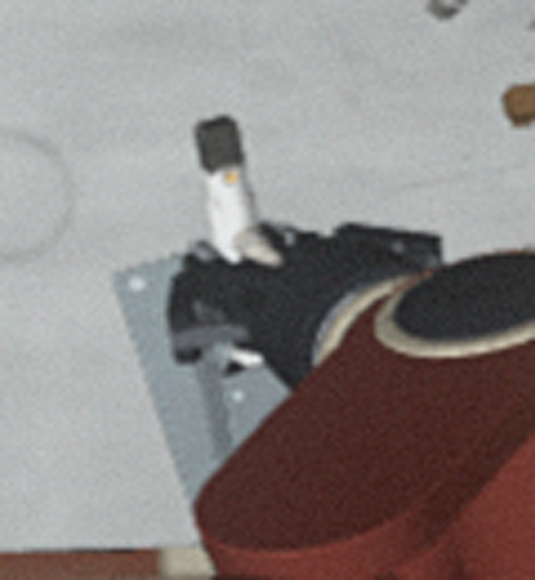

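With the jaws at about 30 mm, both fingers straddle the body. The head is unmoved at top-crop (220,142) and there is no contact force, so I'll close fully.

Call:
servo_tool(motion=[0, 0, 1, 0, 0, 0, 0, 0, 0, 0, 0, 0, 0, 0, 0, 0, 0, 0, 0, 0, 0, 0, 0, 0], jaw=0, squeeze=70)

```text
time: 3.2
tool_pos: [0.5273, -0.3136, 0.0707]
tool_rot: [-0.205, 0.767, -0.587, 0.159]
contact_force: [-2.1, 1.4, 2.5]
opening: 0.271
```

Run:
```python
from plan import *
from workcell import env
o=env.observe();p,R=pose(o);print(o["tool_pos"],o["contact_force"],R.inv().apply(o["contact_force"]),R.inv().apply(o["moment"]),o["opening"]*85)
rows(o,np.array([.527,-.313,.069]),frame(15,30),n=1);print(np.array(R.as_matrix())[:,1])
```

```text
[ 0.5273 -0.3136  0.0707] [-2.1386  1.3903  2.539 ] [-1.894   0.1989 -3.0539] [-0.3942 -0.1646  0.0653] 23.0364546712168
dist 1.9 ang 0.0029126807221783345 rows 1
-0.7, 1, 1.4, -0.002, -0.001, 0.002
[-0.8352 -0.2262 -0.5013]
```

Call:
servo_tool(motion=[0, -4, 0, 0, 0, 0, 0, -4, 0, 0, 0, 0, 0, -5, 0, 0, 0, 0, 0, -6, 0, 0, 0, 0, 0, -6, 0, 0, 0, 0], squeeze=90)

```text
time: 3.7
tool_pos: [0.5307, -0.3116, 0.0673]
tool_rot: [-0.188, 0.773, -0.589, 0.145]
contact_force: [-18.5, -7.7, -0.6]
opening: 0.271
```

```bash
cat > st.py <<'E'
from look import *
o,r=look(__import__("sys").argv[1],(180,150,330,310),(310,110,430,240))
p,R=pose(o);print("toolF",R.inv().apply(o["contact_force"]),R.inv().apply(o["moment"]))
d=R.inv().apply(p-[.5273,-.3136,.0707])*1000;print("moved (tool)",d,"rot err",((R.inv()*frame(15.1,30)).as_rotvec()))
E
python3 st.py d
```

```text
side scale 3.625 off 180 150
top scale 4.462 off 310 110
3.8 [ 0.5309 -0.3115  0.0674] [-17.7942  -6.7021  -0.2369] 0.26584384002959005
toolF [ 1.7431 16.8998 -8.542 ] [-3.2193  0.2493  0.0047]
moved (tool) [-1.0725 -2.006   4.795 ] rot err [ 0.0428 -0.      0.0055]
```

View pics/d_side.png

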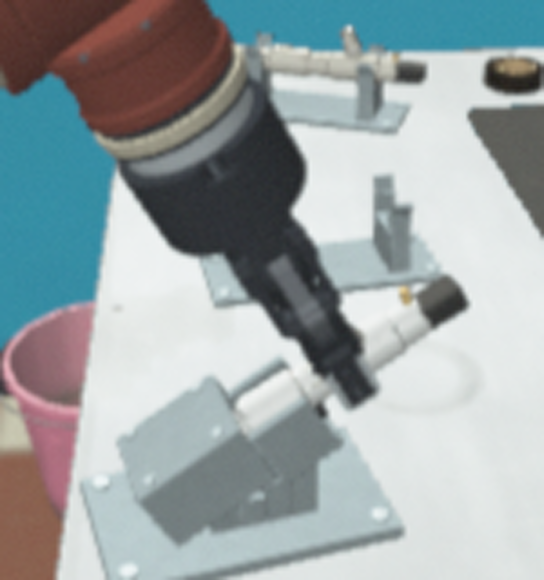

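The pull force is about 17 N, but the compliant arm sagged: 5 mm along tool z and 0.043 rad. The side view shows the head dipping slightly to (443,298). I'll counter-turn and lift back to the line while pulling.

Call:
servo_tool(motion=[0, -5, -3, 0.025, 0, 0, 0, -6, -3, 0.025, 0, 0, 0, -7, -2, 0.02, 0, 0])

```text
time: 4.1
tool_pos: [0.5306, -0.3108, 0.0715]
tool_rot: [-0.205, 0.769, -0.584, 0.158]
contact_force: [-15.4, -7.4, -4.2]
opening: 0.268
```

```bash
sed -i 's/^o,r=.*/o=env.observe();print(o["time"],o["tool_pos"],o["opening"])/' st.py; python3 st.py
```

```text
4.1 [ 0.5306 -0.3108  0.0715] 0.2680790209317189
toolF [ 3.0484 16.7085 -4.7526] [-3.2865  0.5956 -0.0432]
moved (tool) [-1.8667 -3.7842  1.2415] rot err [-0.0001  0.0011  0.0073]
```

Call:
servo_tool(motion=[1, -10, -2, 0.014, 0, 0, 1, -11, -2, 0.016, 0, 0, 0, -12, -2, 0.016, 0, 0])

```text
time: 4.4
tool_pos: [0.5408, -0.3074, 0.078]
tool_rot: [-0.211, 0.768, -0.583, 0.159]
contact_force: [-15.7, -6.9, -5.0]
opening: 0.266
```

```bash
python3 st.py
```

```text
4.4 [ 0.5408 -0.3074  0.078 ] 0.2657968628569354
toolF [ 2.3757 17.1443 -4.3745] [-3.2919  0.6139 -0.2608]
moved (tool) [ -2.33   -16.3588   1.2197] rot err [-0.012   0.0057  0.0074]
```

Call:
servo_tool(motion=[1, -10, -1, 0.008, 0, 0, 1, -10, -1, 0.008, 0, 0, 1, -10, -1, 0.01, 0, 0])

```text
time: 4.7
tool_pos: [0.5509, -0.3051, 0.0811]
tool_rot: [-0.209, 0.77, -0.582, 0.155]
contact_force: [-16.7, -5.8, -3.0]
opening: 0.269
```

```bash
sed -i 's/^o=.*/o,r=look(sys.argv[1],(180,150,330,310))/' st.py; python3 st.py e
```

```text
side scale 3.625 off 180 150
4.75 [ 0.5514 -0.305   0.0816] [-14.9097  -5.1432  -2.5946] 0.2690408170209691
toolF [ 0.8736 14.91   -5.6933] [-3.2079  0.1577 -0.1348]
moved (tool) [ -1.6725 -27.555    3.466 ] rot err [-0.0041  0.0112  0.0097]
```

View pics/e_side.png

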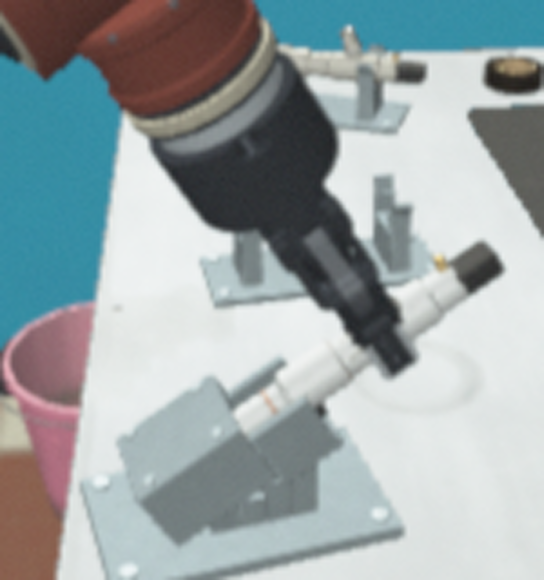

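The injector is sliding out in the grip, with its head now at (478,265) and its slope kept. I'll keep pulling.

Call:
servo_tool(motion=[1, -9, -3, 0.008, 0, 0, 1, -9, -2, 0.006, 0, 0, 0, -9, -2, 0.006, 0, 0])

```text
time: 5.05
tool_pos: [0.5608, -0.3016, 0.0895]
tool_rot: [-0.21, 0.771, -0.582, 0.151]
contact_force: [0.9, -0.2, -6.3]
opening: 0.267
```

```bash
sed -i 's/^o,r=.*/o=env.observe();print(o["time"],o["tool_pos"],o["opening"])/' st.py; python3 st.py
```

```text
5.05 [ 0.5608 -0.3016  0.0895] 0.2674934358710327
toolF [0.4701 2.4508 5.7999] [-0.7096  0.0727 -0.0269]
moved (tool) [ -2.5508 -40.1074   1.484 ] rot err [0.     0.0181 0.008 ]
```

Call:
servo_tool(motion=[1, -12, -1, 0, 0.005, 0, 1, -15, 0, 0, 0.005, 0, 0, -18, 0, 0, 0.005, 0, 0, -18, 0, 0, 0, 0, 0, -18, 0, 0, 0, 0])

```text
time: 5.55
tool_pos: [0.6258, -0.2792, 0.1197]
tool_rot: [-0.205, 0.769, -0.587, 0.148]
contact_force: [-1.1, 1.1, -6.7]
opening: 0.265
```

```bash
python3 st.py
```

```text
5.55 [ 0.6258 -0.2792  0.1197] 0.26511828026510187
toolF [-1.2379  3.9737  5.5071] [-0.6888 -0.0528 -0.0214]
moved (tool) [  -7.3765 -114.7233    8.1449] rot err [0.0133 0.0145 0.0002]
```

Call:
servo_tool(motion=[0, -20, -10, 0, 0, 0, 0, -20, -15, 0, 0, 0, 0, -10, -20, 0, 0, 0])

```text
time: 5.85
tool_pos: [0.6466, -0.2679, 0.1753]
tool_rot: [-0.205, 0.771, -0.587, 0.139]
contact_force: [-0.5, 0.2, -5.9]
opening: 0.267
```

```bash
cat > tgt.py <<'E'
from look import *
def tcp(c,yaw,pitch,off=(0,-.017,.016)):
    R=frame(yaw,pitch);return np.array(c)+R.apply(off),R
E
python3 - <<'E'
from tgt import *
o=env.observe();print(o["time"],o["tool_pos"],o["contact_force"])
p,R=tcp([.535,-.0813,.150],9.2,0);print(p);rows(o,p,R,mm=30,rad=.07)
E
```

```text
5.85 [ 0.6466 -0.2679  0.1753] [-0.5272  0.2458 -5.9264]
[ 0.5518 -0.0786  0.134 ]
dist 215.7 ang 0.5118463173924283 rows 8
-25.8, 7.2, 2.7, -0.062, 0.007, 0.013
-25.8, 7.3, 3, -0.062, 0.007, 0.013
-25.7, 7.5, 3.3, -0.062, 0.007, 0.013
-25.6, 7.6, 3.6, -0.062, 0.007, 0.013
-25.5, 7.7, 3.9, -0.062, 0.007, 0.013
-25.5, 7.8, 4.2, -0.062, 0.007, 0.013
-25.4, 7.9, 4.5, -0.062, 0.007, 0.013
-25.3, 7.9, 4.8, -0.062, 0.007, 0.013
```

Call:
servo_tool(motion=[-25, 7, 3, -0.06, 0.007, 0.013, -25, 7, 3, -0.06, 0.007, 0.013, -25, 7, 3, -0.06, 0.007, 0.013, -25, 7, 3, -0.06, 0.007, 0.013, -25, 7, 3, -0.06, 0.007, 0.013])

```text
time: 6.35
tool_pos: [0.5898, -0.1488, 0.1493]
tool_rot: [-0.077, 0.769, -0.633, 0.054]
contact_force: [0.5, 1.3, -6.2]
opening: 0.269
```

Run:
```python
from tgt import *
o=env.observe();print(o["time"],o["tool_pos"],o["contact_force"])
p,R=tcp([.535,-.0813,.150],9.2,0);rows(o,p,R,mm=25,rad=.07)
```

```text
6.35 [ 0.5898 -0.1488  0.1493] [ 0.4562  1.3189 -6.2082]
dist 81.3 ang 0.19036540797846205 rows 4
-19, 6.6, 2.9, -0.047, 0.004, 0.008
-19, 6.6, 3.2, -0.047, 0.004, 0.008
-18.9, 6.6, 3.4, -0.047, 0.004, 0.008
-18.9, 6.6, 3.6, -0.047, 0.004, 0.008
```

Call:
servo_tool(motion=[-19, 7, 2, -0.047, 0.004, 0.008, -19, 7, 2, -0.047, 0.004, 0.008, -19, 7, 2, -0.047, 0.004, 0.008, -14, 5, 2, -0.04, 0.004, 0.006, 0, 0, 0, 0, 0, 0])

```text
time: 6.85
tool_pos: [0.5481, -0.0709, 0.131]
tool_rot: [-0.0, 0.764, -0.646, -0.007]
contact_force: [0.2, 1.7, -7.0]
opening: 0.272
```

Run:
```python
from tgt import *
o,r=look("f",(180,100,330,260),(200,90,320,225))
p,R=tcp([.535,-.0813,.150],9.2,0);rows(o,p,R,mm=25,rad=.07)
```

```text
side scale 3.625 off 180 100
top scale 4.296 off 200 90
6.95 [ 0.5485 -0.0728  0.1316] [ 0.5756 -1.1312 -6.6822] 0.2657291339070473
dist 7.0 ang 0.01362888802716575 rows 1
6.2, -2.2, -2.5, 0.008, 0.01, 0.006
```

View pics/f_side.png

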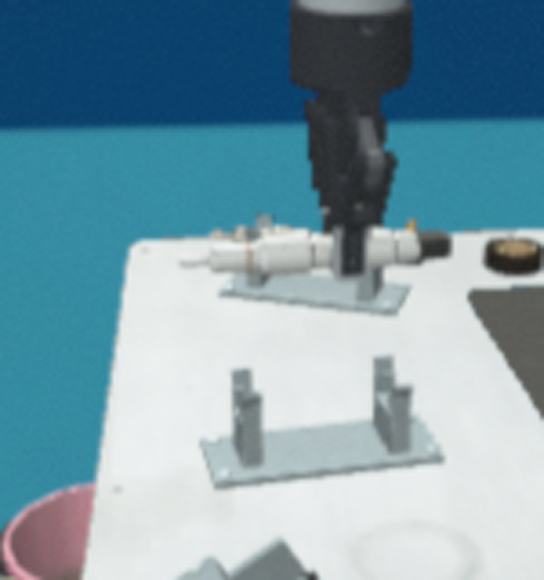

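View pics/f_top.png

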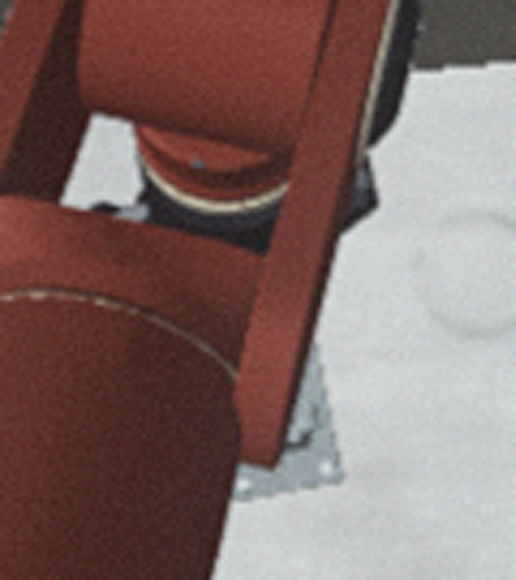

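```bash
cat > ax.py <<'E'
from tgt import *
def toolplane(s,px,o):
    """pixels -> tool coordinates in plane tool x=0 (mm)"""
    p,R=pose(o);K,Rc,t=cam(s);C=-Rc.T@t;n=R.as_matrix()[:,0];out=[]
    for q in np.atleast_2d(px):
        d=Rc.T@np.linalg.inv(K)@np.r_[q,1];X=C+d*((p-C)@n)/(d@n);out.append(R.inv().apply(X-p)*1000)
    return np.array(out)
E
python3 - <<'E'
from ax import *
s=pickle.load(open("f.pkl","rb"))["side"];o=env.observe()
px=(np.array([(181,264),(450,244),(420,245),(212,257),(249,256),(310,250)])+.5)/3.625-.5+[180,100]
print(toolplane(s,px,o))
p,R=pose(o);print(R.as_matrix())
# cradle bars: predicted seated features in the same image
c,yaw=np.array([.535,-.0813,0]),9.2;F=frame(yaw,0).as_matrix();u=-F[:,1];l=-F[:,0]
P=[c+u*x+l*y+[0,0,z] for x,y,z in((-.0445,-.03,.063),(-.0585,-.03,.063),(.057,-.03,.063),(.08,-.032,.006),(-.08,-.032,.006),(-.08,.032,.006),(.08,.032,.006))]
print((proj(s,P)-[180,100]+.5)*3.625)
E
```

```text
[[  0.     107.1929 -13.9451]
 [ -0.     -72.565  -12.9511]
 [  0.     -51.6878 -13.9378]
 [  0.      87.1939 -17.0455]
 [  0.      63.1911 -15.7284]
 [ -0.      22.9712 -16.5423]]
[[ 0.1654 -0.9862 -0.0093]
 [-0.9862 -0.1654  0.0082]
 [-0.0096  0.0078 -0.9999]]
[[268.1109 398.4321]
 [246.7991 400.6937]
 [418.6265 382.459 ]
 [448.5258 454.9924]
 [216.7718 482.3095]
 [201.3159 435.9142]
 [419.7304 411.7435]]
```

The injector is level and its features in the side view give 180 mm from tip (181,264) to head end (450,244), as expected. The grip sits about 17 mm from the centre. The top view is blocked by the arm. I'll align just above the notches next.

Run:
```python
from tgt import *
p,R=tcp([.5345,-.0813,.090],9.2,0,(0,-.017,.017));print(p);rows(env.observe(),p,R,n=4)
```

```text
[ 0.5513 -0.0786  0.073 ]
dist 58.9 ang 0.01362888802716575 rows 4
1.7, -0.6, 14.6, 0.002, 0.002, 0.001
1.6, -0.5, 14.6, 0.002, 0.002, 0.001
1.6, -0.5, 14.6, 0.002, 0.002, 0.001
1.6, -0.5, 14.6, 0.002, 0.002, 0.001
```

Call:
servo_tool(motion=[2, -1, 14, 0.002, 0.003, 0.001, 2, -1, 14, 0.002, 0.003, 0.001, 1, 0, 14, 0.002, 0.002, 0.001, 1, 0, 12, 0.002, 0.002, 0.001, 0, 0, 0, 0, 0, 0])

```text
time: 7.45
tool_pos: [0.5522, -0.0816, 0.0726]
tool_rot: [-0.001, 0.76, -0.649, 0.002]
contact_force: [-0.4, -0.8, -6.3]
opening: 0.265
```

Run:
```python
from tgt import *
o,r=look("g",(180,100,330,260),(200,90,320,225))
p,R=tcp([.5345,-.0813,.090],9.2,0,(0,-.017,.017));rows(o,p,R,n=1)
```

```text
side scale 3.625 off 180 100
top scale 4.296 off 200 90
7.55 [ 0.5536 -0.0817  0.0748] [ 0.6514  0.5144 -6.6354] 0.2722300742695713
dist 4.3 ang 0.008181945530805897 rows 1
-3.5, 1.8, 1.8, -0.007, -0.003, -0.003
```

View pics/g_side.png

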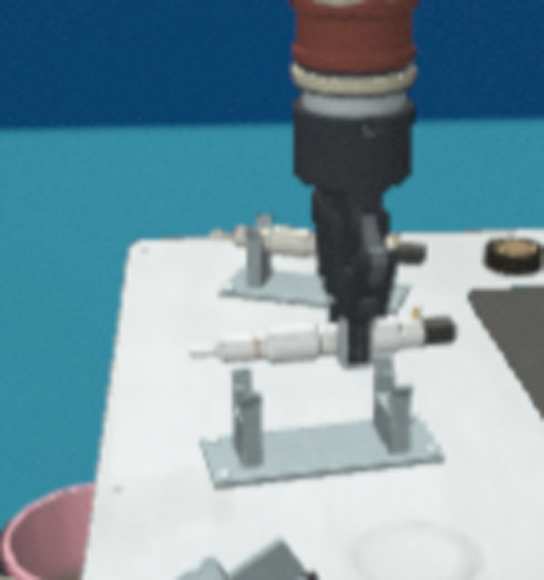

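View pics/g_top.png

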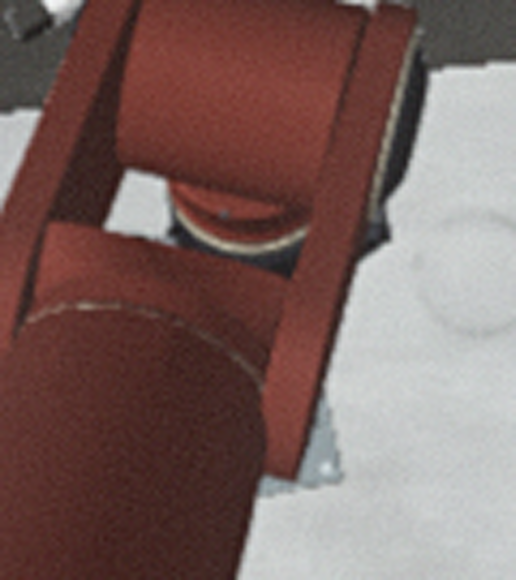

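In the side view the tip is at (192,353) and the head end at (455,328). That puts the injector within about 2 mm lengthwise of the bar positions (247 and 392). I'll correct the lateral 3.5 mm and lower slowly.

Call:
servo_tool(motion=[-2, 1, 3, -0.003, -0.002, -0.001, -1.5, 1, 5, -0.003, -0.001, -0.001, 0, 0, 5, 0, 0, 0, 0, 0, 0, 0, 0, 0])

```text
time: 7.95
tool_pos: [0.5531, -0.079, 0.0635]
tool_rot: [-0.002, 0.761, -0.649, 0.002]
contact_force: [-0.5, 0.1, -6.5]
opening: 0.266
```

Run:
```python
from tgt import *
o=env.observe();print(o["tool_pos"],o["contact_force"])
p,R=tcp([.5345,-.0813,.0465],9.2,0,(0,-.017,.017));rows(o,p,R,n=5)
```

```text
[ 0.5531 -0.079   0.0635] [-0.5388  0.1222 -6.5126]
dist 34.1 ang 0.005924803402628871 rows 5
-0.2, 0.4, 6.8, -0.001, -0, -0
-0.2, 0.4, 6.8, -0.001, -0, -0
-0.2, 0.4, 6.8, -0.001, -0, -0
-0.1, 0.4, 6.8, -0.001, -0, -0
-0.1, 0.3, 6.8, -0.001, -0, -0
```

Call:
servo_tool(motion=[0, 0.5, 6, -0.002, 0, 0, 0, 0.5, 6, -0.002, 0, 0, 0, 0, 6, -0.001, 0, 0, 0, 0, 0, 0, 0, 0])

```text
time: 8.35
tool_pos: [0.5523, -0.0791, 0.0442]
tool_rot: [0.0, 0.761, -0.648, 0.001]
contact_force: [-0.1, -0.2, -7.6]
opening: 0.266
```

Run:
```python
from tgt import *
o,r=look("i",(200,150,330,250))
p,R=tcp([.5345,-.0813,.0465],9.2,0,(0,-.017,.017));rows(o,p,R,n=1)
```

```text
side scale 5.8 off 200 150
8.4 [ 0.5526 -0.0792  0.0447] [-0.4104 -0.4325 -6.26  ] 0.2689608501914849
dist 15.2 ang 0.0027760705673106193 rows 1
-0.8, 1.2, 15.2, -0.001, -0.002, -0.001
```

View pics/i_side.png

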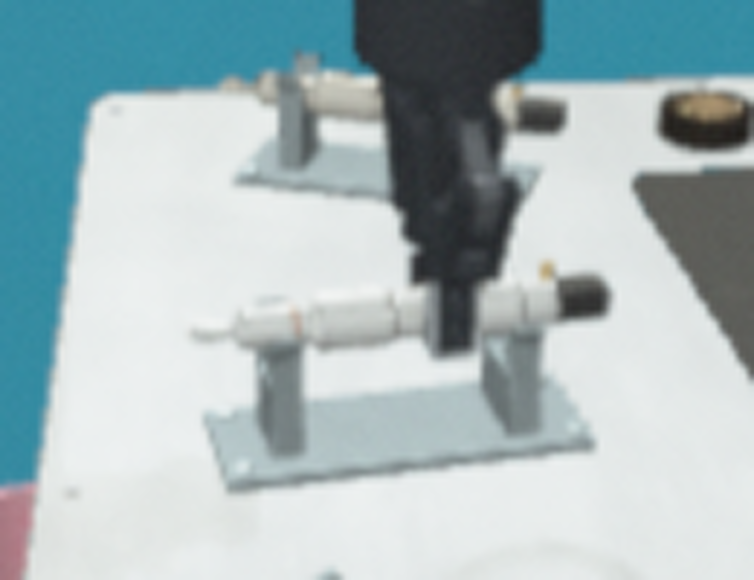

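The nut is entering above the left bar (280,340) and the body above the right bar (515,325), with no contact force so far. Continuing down.

Call:
servo_tool(motion=[0, 0.5, 4, 0, 0, 0, 0, 0.5, 4, 0, 0, 0, 0, 0, 3, 0, 0, 0, 0, 0, 0, 0, 0, 0])

```text
time: 8.8
tool_pos: [0.552, -0.0795, 0.0331]
tool_rot: [0.0, 0.761, -0.648, 0.002]
contact_force: [-0.4, -0.5, -6.3]
opening: 0.265
```

Run:
```python
from tgt import *
o=env.observe();print(o["tool_pos"],o["contact_force"],o["moment"])
p,R=tcp([.5345,-.0813,.0465],9.2,0,(0,-.017,.017));rows(o,p,R,n=1)
```

```text
[ 0.552  -0.0795  0.0331] [-0.3707 -0.5292 -6.3162] [-0.0223 -0.0048  0.0262]
dist 3.8 ang 0.003519903972690246 rows 1
-1.1, 0.5, 3.6, -0.002, -0.003, -0.001
```

Call:
servo_tool(motion=[0, 0, 2, 0, 0, 0, 0, 0, 2, 0, 0, 0, 0, 0, 0, 0, 0, 0])

```text
time: 9.1
tool_pos: [0.5528, -0.0798, 0.0323]
tool_rot: [0.0, 0.761, -0.648, 0.002]
contact_force: [0.2, 0.5, -6.8]
opening: 0.269
```

Run:
```python
from tgt import *
o=env.observe();print(o["tool_pos"],o["contact_force"],o["moment"])
```

```text
[ 0.5528 -0.0798  0.0323] [ 0.2002  0.4588 -6.7655] [ 0.007  -0.0538  0.0346]
```

Call:
servo_tool(motion=[0, 0, 3, 0, 0, 0, 0, 0, 3, 0, 0, 0, 0, 0, 0, 0, 0, 0])

```text
time: 9.4
tool_pos: [0.5541, -0.0802, 0.0324]
tool_rot: [0.001, 0.762, -0.648, 0.001]
contact_force: [1.1, 1.2, -6.4]
opening: 0.27
```

Run:
```python
from tgt import *
o,r=look("j",(200,150,330,250));print(o["moment"])
```

```text
side scale 5.8 off 200 150
9.45 [ 0.5544 -0.0803  0.0323] [ 0.8662 -0.6673 -5.9258] 0.26511510442250713
[ 0.0477 -0.0915 -0.0107]
```

View pics/j_side.png

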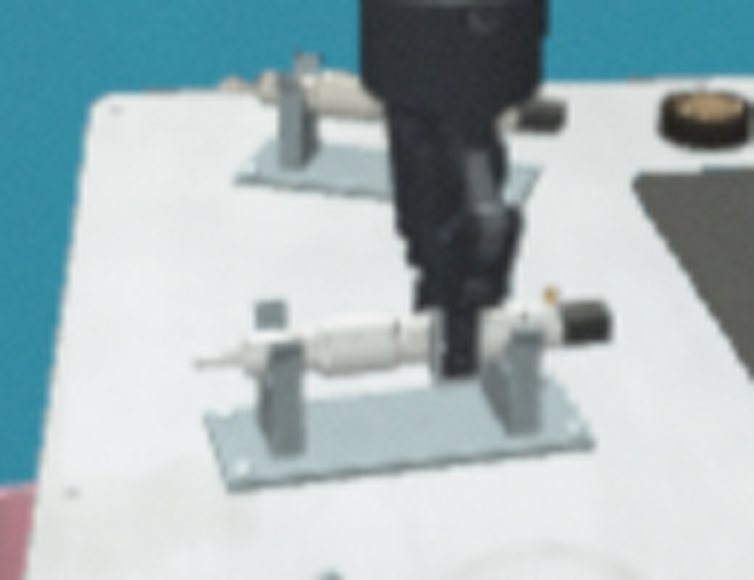

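Run:
```python
from tgt import *
o=env.observe();print(o["q"],o["qd"],o["joint_torque"]);print(pose(o)[1].as_matrix())
```

```text
[-0.2756  0.108   1.9101 -0.0024  1.1205  1.1358] [-0.0016  0.0118  0.0069  0.0009 -0.0326  0.0017] [  0.0396 -38.9193 -33.565   -0.0224   0.2175  -0.0018]
[[ 0.1598 -0.9872  0.0022]
 [-0.9871 -0.1598 -0.0029]
 [ 0.0032 -0.0017 -1.    ]]
```

Call:
servo_tool(motion=[0, 1.5, 3, 0, 0, 0, 0, 1, 4, 0, 0, 0])

```text
time: 9.65
tool_pos: [0.5544, -0.0805, 0.0313]
tool_rot: [-0.001, 0.762, -0.648, 0.002]
contact_force: [-17.9, 5.9, 31.9]
opening: 0.267
```

Run:
```python
from tgt import *
o=env.observe();print(o["tool_pos"],o["contact_force"],o["moment"]);print(pose(o)[1].as_matrix())
```

```text
[ 0.5544 -0.0805  0.0313] [-17.8545   5.8541  31.8753] [1.0169 2.5457 0.0456]
[[ 0.1599 -0.9871  0.0044]
 [-0.9871 -0.1599 -0.0015]
 [ 0.0022 -0.0041 -1.    ]]
```

Contact is firm: about 38 N of change vertically, and no further descent. I'll relax, back off slightly and open gently.

Call:
servo_tool(motion=[0, 0, -0.5, 0, 0, 0, 0, 0, 0, 0, 0, 0, 0, 0, 0, 0, 0, 0])

```text
time: 9.95
tool_pos: [0.5548, -0.0805, 0.0316]
tool_rot: [-0.001, 0.762, -0.648, 0.003]
contact_force: [0.1, -0.5, -3.5]
opening: 0.266
```

Run:
```python
from tgt import *
o,r=look("k",(200,150,330,250));print(o["moment"])
```

```text
side scale 5.8 off 200 150
10.0 [ 0.5548 -0.0805  0.0317] [-0.082   0.077  -4.8288] 0.267420118389522
[ 0.0478 -0.0398  0.0737]
```

View pics/k_side.png

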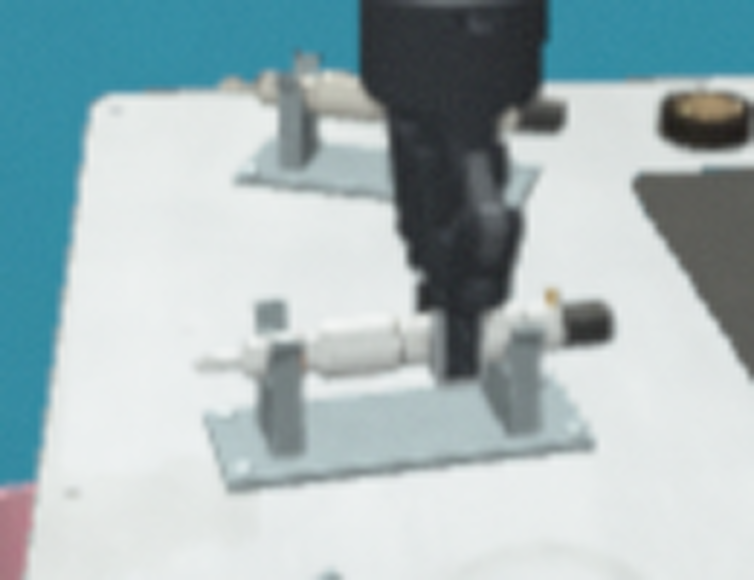

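The nut sits between both prongs of the left bar, (272,315) and (285,350), and the body is down in the right bar. Releasing now.

Call:
servo_tool(motion=[0, 0, 0, 0, 0, 0, 0, 0, 0, 0, 0, 0, 0, 0, 0, 0, 0, 0, 0, 0, 0, 0, 0, 0], jaw=0.7)

```text
time: 10.4
tool_pos: [0.5571, -0.0814, 0.0335]
tool_rot: [-0.002, 0.761, -0.648, 0.005]
contact_force: [0.7, 0.0, 0.4]
opening: 0.702
```

Run:
```python
from tgt import *
o,r=look("l",(200,150,330,250))
```

```text
side scale 5.8 off 200 150
10.45 [ 0.5572 -0.0814  0.0336] [ 0.0008 -0.0652 -0.0731] 0.7009539983193321
```

View pics/l_side.png

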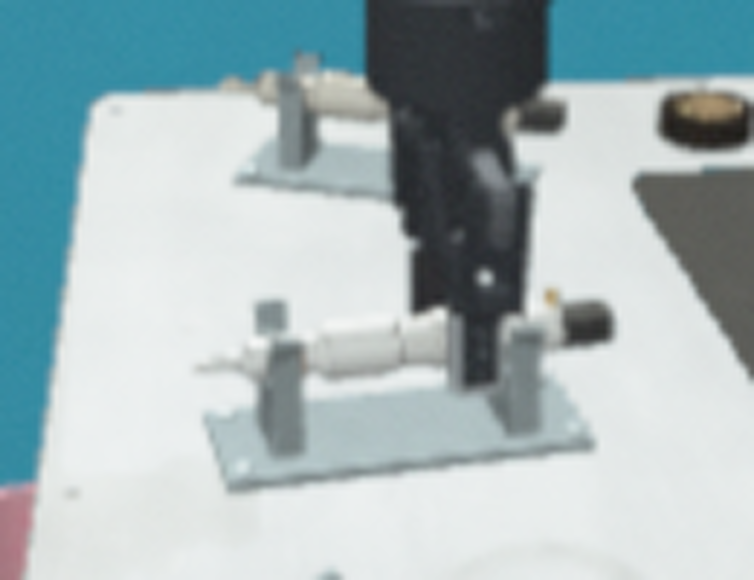

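The injector stays put on release, with its tip at (197,367) and head at (590,322). Now I'll withdraw straight up.

Call:
servo_tool(motion=[0, 2, -15, 0, 0, 0, 0, 1, -25, 0, 0, 0, 0, 0, -35, 0, 0, 0, 0, 0, -40, 0, 0, 0, 0, 0, -40, 0, 0, 0])

```text
time: 10.95
tool_pos: [0.548, -0.0803, 0.1904]
tool_rot: [0.001, 0.761, -0.648, -0.001]
contact_force: [0.6, -0.2, 0.5]
opening: 0.701
```

Call:
servo_tool(motion=[30, 30, -30, 0, 0, 0, 40, 30, 0, 0, 0, 0, 40, 30, 0, 0, 0, 0, 40, 30, 0, 0, 0, 0, 40, 20, 0, 0, 0, 0])

```text
time: 11.45
tool_pos: [0.4459, -0.2908, 0.2389]
tool_rot: [-0.003, 0.765, -0.643, 0.013]
contact_force: [1.4, 0.3, 0.5]
opening: 0.699
```

Call:
servo_tool(motion=[40, 20, 0, 0, 0, 0, 40, 20, 0, 0, 0, 0, 40, 20, 0, 0, 0, 0, 0, 0, 0, 0, 0, 0, 0, 0, 0, 0, 0, 0])

```text
time: 11.95
tool_pos: [0.4018, -0.4294, 0.2483]
tool_rot: [-0.002, 0.763, -0.647, 0.019]
contact_force: [-0.0, 0.4, -0.0]
opening: 0.696
```

Run:
```python
from tgt import *
o,r=look("m",(200,150,330,250),(100,100,300,225))
```

```text
side scale 5.8 off 200 150
top scale 3.8 off 100 100
12.05 [ 0.4024 -0.4285  0.2482] [0.8043 0.141  0.2512] 0.7006521646028429
```

View pics/m_side.png

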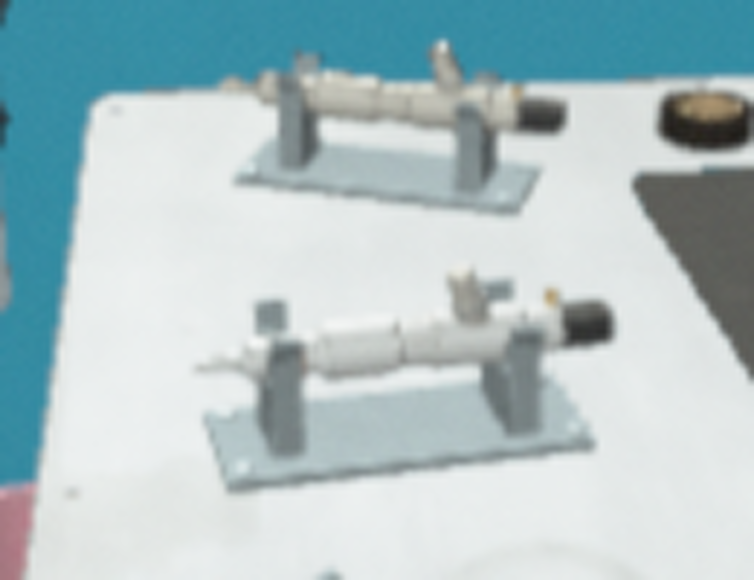

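View pics/m_top.png

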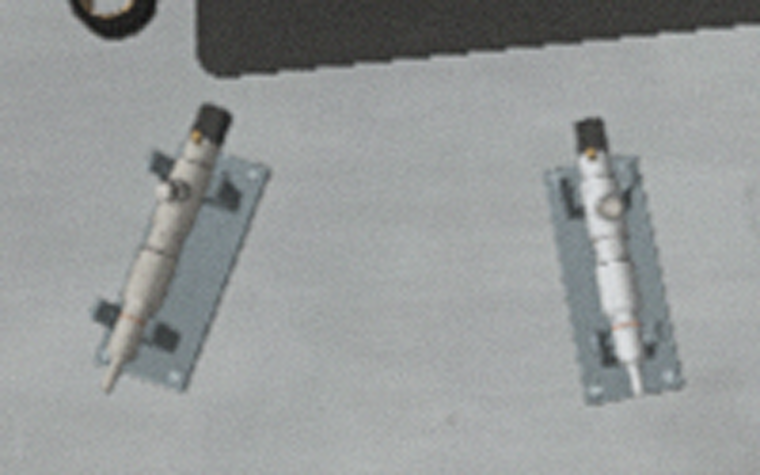

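Run:
```python
from h import *
np.set_printoptions(precision=4,suppress=True)
d=pickle.load(open("m.pkl","rb"));T,S=d["top"],d["side"];d0=pickle.load(open("s0.pkl","rb"))
cv=lambda p,f,o:(np.array(p,float)+.5)/f-.5+o
t=cv([(638,394),(590,119)],3.8,[100,100]);s=cv([(196,367),(612,320)],5.8,[200,150])
a=plane(T,t,.0465);u=a[1]-a[0];L=np.linalg.norm(u);u/=L
c=a[0]+u*.090;y=np.radians(9.2);R=np.array([[np.cos(y),np.sin(y)],[-np.sin(y),np.cos(y)]])
print("L",L,"yaw",np.degrees(np.arctan2(u[1],u[0])),"centre in cradle",R@(c[:2]-[.5345,-.0813]),R@(a[1]-u*.091)[:2]-R@[.5345,-.0813])
for i in(0,1):print(tri(T,t[i],S,s[i])[0])
st=plane(T,cv([(610,206)],3.8,[100,100]),.0465+.035)[0];q=R@(st[:2]-c[:2]);uu=R@u[:2];lat=q[1]*uu[0]-q[0]*uu[1];print("stub",q,"lat",lat,"roll",np.arctan2(lat,.035))
x=slice(130,225),slice(110,185)
df=cv2.absdiff(d0["top"]["frame"][x],T["frame"][x]);print("bystander diff",df.mean(),df.max())
```

```text
L 0.1808701415445229 yaw 8.09354058284209 centre in cradle [ 0.0044 -0.0021] [ 0.0042 -0.0021]
[ 0.4494 -0.0955  0.0438]
[ 0.6279 -0.0699  0.0469]
stub [ 0.0212 -0.0023] lat -0.0018488311067980886 roll -0.052774695788941645
bystander diff 3.31340350877193 16
```

```bash
python3 -c "
from workcell import env
print(env.sign_off())"
```

```text
the job is handed in; nothing more can be done
None
```

I pulled the injector out along its 30° slope, levelled it, lowered it into the empty cradle, let go, and handed the job in at about 12 s; no verdict is reported. The pull took about 17 N.

**First pull:** the compliant arm let the tool tilt 0.043 rad. I corrected this while the nozzle was still in the socket, and it stayed well under the 0.2 rad limit.

**Seating:** on the way down I pressed until the wrist felt about 38 N, so the injector is on the notch floors. It did not visibly move when I released it.

Last checks from the pictures:

| Check | Measured | Limit |
|---|---|---|
| Centre along the cradle | about +4 mm | 12 mm |
| Centre across the cradle | about -2 mm | 6 mm |
| Axis against cradle, level | about 1° (0.02 rad) | 0.1 rad |
| Axis against cradle, height | about 0.02 rad | 0.1 rad |
| Inlet stub from straight up | about 0.05 rad | 0.35 rad |
| Height of the axis ends | 44 mm (tip), 47 mm (head) | 41.5–51.5 mm (at the centre) |

- **Orientation and arm:** the nozzle end is in the narrow notch. The arm was clear with its force reading near zero.
- **Other injector:** before and after pictures show no change beyond noise.
- **Disagreement:** the side camera showed things about 2–3 mm lower than the top camera. I used the top view for the position across the cradle, and the grasp on the injector agreed with it.

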